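# Clip the spice sieve onto the scale's weighing bowl

### The arm

A 6-joint arm with a two-finger parallel gripper is mounted at the origin on the work surface. World frame = base frame: x ahead of the robot, y to its left, z up, the work surface at z = 0. Lengths are in m, angles in rad, forces in N, time in s.
With the tool pointing down it reaches from about 0.325 to 1 m from the base axis. Payload 5.1 kg.
Tool frame: the origin (TCP) lies midway between the tips of the shut fingers; the grasp point (between the pads) lies 19 mm behind it (r.grasp_offset is the distance from the TCP to the grasp point, in m); y points along the fingers, z is the direction in which the jaws open and shut, and the axes are right-handed (so a half turn about y gives the same grasp; the last joint's range is limited). The gripper opens to 85 mm and grips with 20 to 120 N. Pads are 22 mm wide; open, the fingers measure 114 mm over their backs; the gripper's body (76 mm by 85 mm) begins 54 mm behind the grasp point. The pads swing forward as they close: fully open they stand 13 mm farther back than shut.
Start: joints at [-1.215, 0.124, 1.65, -0, 1.367, -0.083], TCP at [0.276, -0.588, 0.231] pointing down, gripper open.
Joint ranges: [-2.61, 2.61], [-1.02, 2.33], [0.03, 2.71], [-1.35, 4.49], [0.32, 2.68], [-2.91, 2.91]. Speed limits (rad/s): [2.57, 2.57, 3.14, 3.14, 3.14, 3.14].

### API

Orientations are given as [roll, pitch, yaw] about the fixed x, y, z axes, in that order (R = Rz(yaw) Ry(pitch) Rx(roll)).
In Python, from station import r, viewer gives the robot as it stands.
- The arm moves only by the tool move_arm, never from a script. Its argument "increments" is a list of rows, each an object with "translation": the shift along the tool's x, y, z in mm, a list of three; "spin": the turn about the tool's y in degrees; "fingers": the opening, from -1 (shut) to 1 (fully open), so that 0 is half open. A call has 1 to 20 rows; each row shifts and turns the commanded pose from where the row before left it, along the tool's axes as they then stand; what a row does not reach is not made up. A row lasts 1/8 s, in which the tool goes at most 62.5 mm and 10.7 degrees, less where a joint would pass 70% of its speed; a pose out of reach is approached as far as the arm can. A call with a gripper value outside its range is refused whole. The fingers move at their own pace and stop on an object; "squeeze" is the grip in N (left out, the last holds). Time passes only in rows, so rows that do not move let the fingers close. It gives the time, the measured TCP pose, the force and the opening at its end, in the units of the state.
- r.get_state(): the state, without advancing time (a new reading comes with each control period).
- viewer.camera(name): name is "scene" or "top" or "wrist"; returns a dict with "image" (480x640x3 uint8, red, green, blue), "depth" (480x640 float32, m along the optical axis (not along the pixel's ray), 0 where there is no reading), "intrinsics" (3x3 intrinsics, pixels), "eye" and "rotation" of the camera in the world; the wrist camera has in their place "mount" (4x4, takes a point from camera to tool coordinates, whose origin is the TCP and whose axes are the tool frame's). Camera axes: x right, y down, z forward; pixel columns grow to the right and rows downward; lengths in m; the calibration is good to about 2 mm. A picture is of the moment at which its call begins: read the wrist's pose just before it.
- r.close_job(): hands the job in, once; it reports no verdict.
The state is a dict: "clock": time; "q": joint angles; "qvel": joint speeds; "tau": joint torques, N m; "eef_pos": TCP position; "orientation": TCP orientation; "ft_force": force on the tool from outside, world axes, zero at the start; "ft_torque": the same for the moment, N m; "finger_gap": opening from 0.0 (shut) to 1.0 (fully open).
Only numpy, scipy, OpenCV 4.12 (cv2) and the standard library are available. Lean on these libraries where they do the work, as an engineer would, in place of code of your own. Each camera call takes 0.05 s, during which the arm holds its last target. There are 200 camera calls.

### The job

Pick up the small spice sieve by its green thumb grip and hook its sprung lip over the rim of the scale's weighing bowl, anywhere round the rim, with the cup hanging upright inside. The lip grips the wall, so press it straight down until the bend sits fully home on the rim, never loading the scale past its 2 kg mark or shoving hard on the bowl; then let go. Leave the watering can, the mortar and the jam jar where they stand.

Things in the scene. Friction and masses are not known exactly. Their poses are not given: they have to be found in the camera images.
- sieve_grip (a point): centre of the sieve's green thumb grip, an upright block 12 mm thick (x), 22 wide (y), 52 tall (z). x points level from the cup out over the lip, z up. The 120 g sieve stands upright on the bench, this point 76 mm above it. Steel cup 72 mm across, 44 tall; a flat back plate 20 mm wide under the grip has its outer face 3.5 mm towards the cup (-x) from this point and spans 31 to 72 mm below it.
- sieve_bend (a point): middle of the bend's underside, 34 mm below sieve_grip: it rests on the rim when home. From the bend the sprung lip hangs down outside: dimple 11 mm below this point (gap to back plate 2.5 mm at rest), tail flaring out to 29 mm below it (gap 8 mm). Pressing straight down takes 8 to 15 N to get the dimple over the rim, then 5 to 10 N to slide on; it climbs again once the bend meets the rim.
- sieve_cup (a point): centre of the sieve's round cup, on its axis, 22 mm above its underside; 41.5 mm behind (-x) and 54 mm below sieve_grip; same axes
- bowl_mouth (a point): centre of the weighing bowl's mouth, level with the top of its rim, 155 mm above the bench unloaded; z up. Round straight-sided white plastic bowl, 200 mm across outside, wall 4 mm thick with a rounded top edge (mid-wall circle of radius 98 mm), inside 59 mm deep
- bowl (a joint): how far the bowl has sunk on the scale's spring, in m: 0 unloaded, 0.008 at the 2 kg mark (about 20 N), solid stop at 0.012. The scale (pale housing, 78 mm high, sloping dial towards the robot) stays put on the bench.
- watering_can: empty coral plastic watering can, 112 mm across, 145 mm high over its handle, spout along its +y out to 140 mm; origin at the centre of its underside
- mortar: beige ceramic mortar with its pestle in it, 120 mm across, 72 mm tall, pestle to 108 mm; origin at the centre of its underside
- jam_jar: closed jam jar, 72 mm across, 100 mm tall; origin at the centre of its underside
Not all that is in view belongs to the job. What is meant by the part that bears sieve_grip is not purple or turquoise, and is the smaller of those in its own colour.

How it is judged:
On the way:
1. the sieve is over the rim: cup inside the bowl, lip just outside its wall, not yet pressed home (z of sieve_bend in the frame of bowl_mouth between 0.004 and 0.027 m and horizontal distance between sieve_bend and bowl_mouth between 0.088 and 0.106 m and horizontal distance between sieve_cup and bowl_mouth below 0.07 m), for 0.1 s.
At the end, for the whole second after the job is handed in: The released sieve hangs at rest: underside of its bend within 2 mm of the rim's top and 93 to 103 mm from the bowl's centre, the cup inside the bowl (axis under 66 mm from the centre), upright within 0.12 rad, bowl sunk less than 2 mm (z of sieve_bend in the frame of bowl_mouth between -0.003 and 0.002 m and horizontal distance between sieve_bend and bowl_mouth between 0.093 and 0.103 m and horizontal distance between sieve_cup and bowl_mouth below 0.066 m and angle between sieve_cup's own z axis and vertical below 0.12 rad and linear speed of sieve below 0.02 m/s and value of joint bowl below 0.002 m); the robot touches nothing.
It fails at once if the scale is loaded past its 2 kg mark (the bowl sinks more than 8 mm) (value of joint bowl above 0.008 m).
It fails at once if the sieve is shoved against the bowl: contact forces over 40 N, the lip's own grip of about 10 N included (contact force between sieve and bowl above 40 N).
It fails at once if the watering can is knocked (moved over 20 mm or tipped) (distance of watering_can from where it was at the start of the episode above 0.02 m or angle between watering_can's own z axis and vertical above 0.2 rad).
It fails at once if the mortar is knocked (moved over 20 mm or tipped) (distance of mortar from where it was at the start of the episode above 0.02 m or angle between mortar's own z axis and vertical above 0.2 rad).
It fails at once if the jam jar is knocked (moved over 20 mm or tipped) (distance of jam_jar from where it was at the start of the episode above 0.02 m or angle between jam_jar's own z axis and vertical above 0.2 rad).
It also fails if it takes over 51 s, if anything falls off the work surface, if the arm or the gripper's body presses on something with over 40 N, if the wrist force passes 120 N, or if a joint passes its speed limit or range.

## Working session

There is one attempt and no reset: what is moved stays moved. The work goes in short steps, Python scripts to look and compute and a tool call to move; the robot and the scene stay as the last step left them, time stands still between calls to the robot, and variables do not carry over. Pictures are saved under pics/ and viewed, about 8 in all and at most 12, crops included, and the job is handed in when it is done.

Besides the shell and the picture viewer there is one more tool, called by a JSON object that holds its "fn" and its "kwargs". move_arm: Moves the arm, as the interface text tells. Its arguments: {"type":"object","properties":{"increments":{"type":"array","items":{"type":"object","properties":{"translation":{"type":"array","items":{"type":"number"}},"spin":{"type":"number"},"fingers":{"type":"number"}}}},"squeeze":{"type":"number"}},"required":["increments"]}

```bash
mkdir -p pics; cat > h.py <<'E'
import numpy as np, cv2
from station import r, viewer
from scipy.spatial.transform import Rotation as R
def grab(n):
    s=r.get_state(); c=viewer.camera(n)
    if 'mount' in c:
        T=np.eye(4);T[:3,:3]=R.from_euler('xyz',s['orientation']).as_matrix();T[:3,3]=s['eef_pos']
        T=T@np.array(c['mount'])
    else:
        T=np.eye(4);T[:3,:3]=c['rotation'];T[:3,3]=c['eye']
    c['T']=T; return c
def cloud(c):
    K=np.array(c['intrinsics']);d=c['depth'];v,u=np.mgrid[:480,:640]
    P=np.stack([(u-K[0,2])/K[0,0]*d,(v-K[1,2])/K[1,1]*d,d],-1)
    return P@c['T'][:3,:3].T+c['T'][:3,3]
def save(n,im): cv2.imwrite('pics/'+n,im[...,::-1])
E
python3 - <<'E'
from h import *
for n in ('scene','top'):
    c=grab(n);save(n+'0.png',c['image']);np.savez(n+'0.npz',im=c['image'],P=cloud(c),K=c['intrinsics'],T=c['T'])
s=r.get_state();print(s, r.grasp_offset)
print(R.from_euler('xyz',s['orientation']).as_matrix().round(3))
E
```

```text
{'clock': 0.1, 'q': array([-1.21457582e+00,  1.24479103e-01,  1.65154755e+00, -1.60959267e-05,
        1.36750276e+00, -8.25878482e-02]), 'qvel': array([-0.00111859, -0.00029971, -0.00125516,  0.00299383,  0.0010299 ,
       -0.00016495]), 'tau': array([ 7.43933851e-04, -4.24932396e+01, -3.66652358e+01, -7.77223295e-05,
        3.89842840e-03,  2.30897626e-05]), 'eef_pos': array([ 0.2759418 , -0.58790554,  0.23014459]), 'orientation': array([-1.57272778e+00,  1.44066307e-04, -2.70278118e+00]), 'ft_force': array([ 0.26857251,  0.61832693, -1.19685431]), 'ft_torque': array([-0.00976812,  0.02466838,  0.03046818]), 'finger_gap': 1.0001312429378284} 0.0187
[[-0.905 -0.001  0.425]
 [-0.425  0.002 -0.905]
 [-0.    -1.    -0.002]]
```

View pics/scene0.png

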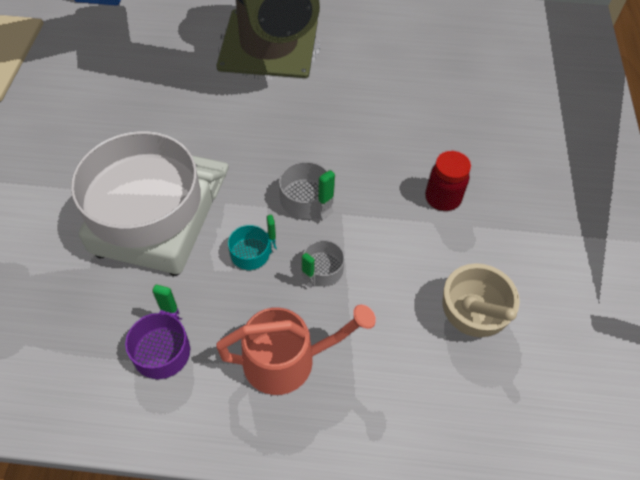

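View pics/top0.png

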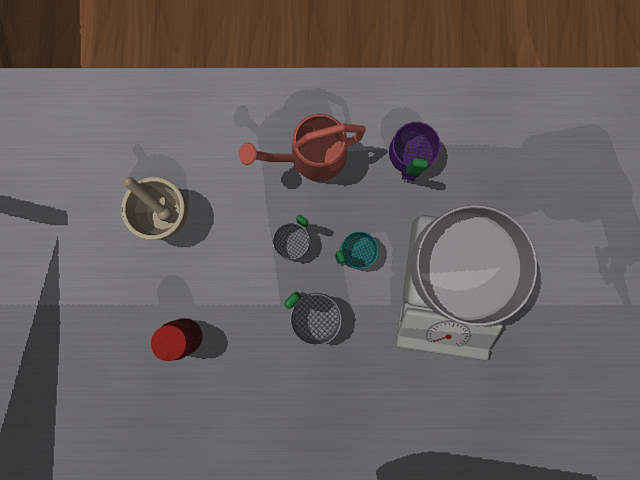

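Scene (640x480) candidates for the sieve: small steel, grip at scene (308,264) / top (302,220); large steel, grip at scene (327,187) / top (292,300); turquoise, grip at scene (271,228) / top (341,257); purple, grip at scene (165,298) / top (417,167). I choose the small steel one. The bowl is at top (476,265).

```bash
python3 - <<'E'
from h import *
from scipy.optimize import least_squares
t=np.load('top0.npz');s=np.load('scene0.npz')
a=cv2.resize(t['im'][190:350,230:380],None,fx=3,fy=3,interpolation=2)
b=cv2.resize(s['im'][150:310,220:370],None,fx=3,fy=3,interpolation=2)
save('crop.png',np.hstack([a[:480],b[:480]])[:, :800+100][:480,:900] if 0 else cv2.resize(np.hstack([a,b]),(800,427)))
def circ(Q):
    f=least_squares(lambda p:np.hypot(Q[:,0]-p[0],Q[:,1]-p[1])-p[2],[*Q[:,:2].mean(0),.1],loss='soft_l1',f_scale=.002).x
    return f.round(4)
print('eye',t['T'][:3,3].round(3),s['T'][:3,3].round(3),'table z',t['P'][420,200].round(4))
for nm,D in (('top',t),('scene',s)):
    P=D['P'];im=D['im'].astype(int)
    box=(slice(190,345),slice(395,555)) if nm=='top' else (slice(120,260),slice(60,215))
    Q=P[box].reshape(-1,3);rim=Q[(Q[:,2]>.148)&(Q[:,2]<.165)]
    print(nm,'bowl',circ(rim),rim[:,2].max().round(4),np.median(rim[:,2]).round(4),len(rim))
    g=(im[...,1]>im[...,0]+30)&(im[...,1]>im[...,2]+30)
    n,l,st,ce=cv2.connectedComponentsWithStats(g.astype(np.uint8))
    for i in range(1,n):
        if st[i,4]>30:
            q=P[l==i];top=q[q[:,2]>np.percentile(q[:,2],95)-.006]
            h=cv2.minAreaRect((top[:,:2]*1000).astype(np.float32))
            print(nm,'green',ce[i].round(),st[i,4],'med',np.median(q,0).round(4),'zmax',np.percentile(q[:,2],98).round(4),'toprect mm',[np.round(x,1) for x in h])
    cb=(slice(215,268),slice(268,318)) if nm=='top' else (slice(238,288),slice(298,350))
    q=P[cb][~g[cb]];rim=q[(q[:,2]>.038)&(q[:,2]<.05)]
    print(nm,'cup',circ(rim),len(rim),rim[:,2].max())
P=t['P']
for nm,(x0,x1,y0,y1) in dict(can=(235,370,105,190),mortar=(115,190,170,245),jar=(145,205,315,365),teal=(330,382,228,272),big=(280,345,285,350),purple=(385,445,118,185)).items():
    q=P[y0:y1,x0:x1].reshape(-1,3);q=q[q[:,2]>.02];print(nm,q.min(0).round(3),q.max(0).round(3))
E
```

```text
eye [0.508 0.131 0.894] [1.137 0.214 0.95 ] table z [-0.168  -0.5445  0.2183]<stdin>:8: RuntimeWarning: Mean of empty slice.
  ret = um.true_divide(
Traceback (most recent call last):
ValueError: Initial guess is outside of provided bounds
```

View pics/crop.png

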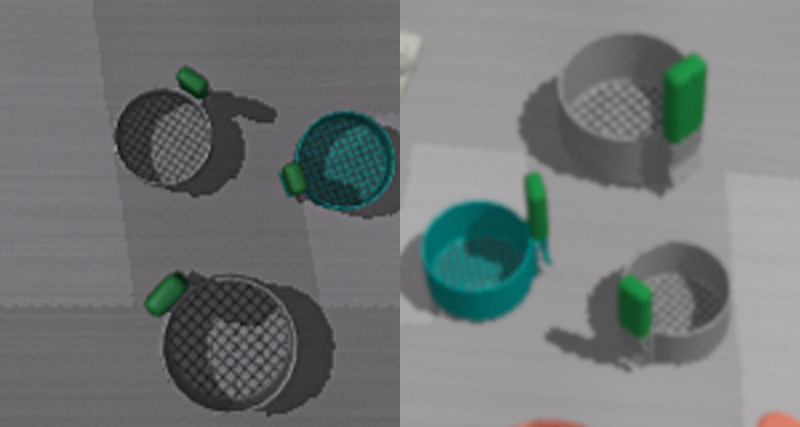

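The crop shows the small steel sieve (left pane cup at 165,138, grip at 193,82), clearly smaller than the other steel one (230,343), so the choice stands. The cloud transform looks wrong, so I'll check the rotation convention.

```bash
python3 - <<'E'
from h import *
for n in ('top','scene'):
    t=np.load(n+'0.npz');print(t['T'].round(3),t['K'].round(1))
    c=grab(n);print(c['depth'][::120,::160].round(3), c['depth'].shape)
print(c['rotation'], c.keys())
E
```

```text
[[-3.057  0.006 -1.569  0.508]
 [-3.057  0.006 -1.569  0.131]
 [-3.057  0.006 -1.569  0.894]
 [ 0.     0.     0.     1.   ]] [[444.    0.  314.3]
 [  0.  444.  240.8]
 [  0.    0.    1. ]]
[[1.735 1.737 1.725 1.723]
 [0.921 0.919 0.85  0.917]
 [0.9   0.898 0.895 0.8  ]
 [0.88  0.881 0.877 0.875]] (480, 640)
[[-2.556 -0.012  1.678  1.137]
 [-2.556 -0.012  1.678  0.214]
 [-2.556 -0.012  1.678  0.95 ]
 [ 0.     0.     0.     1.   ]] [[624.6   0.  313.7]
 [  0.  624.6 235.1]
 [  0.    0.    1. ]]
[[1.507 1.514 1.521 1.525]
 [1.281 1.295 1.298 1.302]
 [1.125 1.007 1.077 1.139]
 [1.001 0.999 1.004 1.008]] (480, 640)
[-2.55565473 -0.01214325  1.67797613] dict_keys(['image', 'depth', 'intrinsics', 'eye', 'rotation', 'T'])
```

Rotation is given as roll, pitch and yaw, so I'll convert it.

```bash
sed -i "s/T\[:3,:3\]=c\['rotation'\]/T[:3,:3]=R.from_euler('xyz',c['rotation']).as_matrix()/" h.py
cat > m.py <<'E'
from h import *
from scipy.optimize import least_squares
def circ(Q):
    f=least_squares(lambda p:np.hypot(Q[:,0]-p[0],Q[:,1]-p[1])-p[2],[*Q[:,:2].mean(0),.1],loss='soft_l1',f_scale=.002).x
    return f.round(4)
def green(c):
    im=c['image'].astype(int)
    return (im[...,1]>im[...,0]+30)&(im[...,1]>im[...,2]+30)
if __name__=='__main__':
  for nm in ('top','scene'):
    c=grab(nm);P=cloud(c);g=green(c)
    print(nm,'table',P[420,250].round(4),P[400,450].round(4))
    box=(slice(190,345),slice(395,555)) if nm=='top' else (slice(120,260),slice(60,215))
    Q=P[box].reshape(-1,3);rim=Q[(Q[:,2]>.150)&(Q[:,2]<.165)]
    print('bowl',circ(rim),np.percentile(rim[:,2],[50,90,98]).round(4),len(rim))
    n,l,st,ce=cv2.connectedComponentsWithStats(g.astype(np.uint8))
    for i in range(1,n):
        if st[i,4]>30:
            q=P[l==i];top=q[q[:,2]>np.percentile(q[:,2],95)-.006]
            h=cv2.minAreaRect((top[:,:2]*1000).astype(np.float32))
            print('green',ce[i].round(),st[i,4],'med',np.median(q,0).round(4),'zmax',np.percentile(q[:,2],98).round(4),'toprect mm',[np.round(x,1) for x in h])
    cb=(slice(215,268),slice(268,318)) if nm=='top' else (slice(238,288),slice(298,350))
    q=P[cb][~g[cb]];rim=q[(q[:,2]>.036)&(q[:,2]<.05)]
    print('cup',circ(rim),len(rim),rim[:,2].max())
    if nm=='top':
     for k,(x0,x1,y0,y1) in dict(can=(235,370,105,190),mortar=(115,190,170,245),jar=(145,205,315,365),teal=(330,382,228,272),big=(280,345,285,350),purple=(385,445,118,185),scale=(390,540,200,365)).items():
      q=P[y0:y1,x0:x1].reshape(-1,3);q=q[q[:,2]>.02];print(k,q.min(0).round(3),q.max(0).round(3))
E
python3 m.py
```

```text
top table [ 0.2317  0.2625 -0.0003] [ 0.2709 -0.1292 -0.0009]
bowl [ 0.5319 -0.1329  0.0974] [0.1546 0.1566 0.1575] 1110
green [419. 163.] 122 med [ 0.7119 -0.0482  0.1239] zmax 0.1278 toprect mm [array([618.2,  41.1]), array([ 23.8, 284. ]), np.float64(45.9)]
green [301. 219.] 57 med [0.615  0.1607 0.0973] zmax 0.1003 toprect mm [array([614.6, 160.2]), array([18.6,  9.2]), np.float64(55.4)]
green [340. 256.] 65 med [0.5481 0.0904 0.0966] zmax 0.0998 toprect mm [array([533.7, 110.7]), array([19. , 63.3]), np.float64(34.3)]
green [291. 300.] 120 med [0.4711 0.1759 0.1298] zmax 0.1331 toprect mm [array([486.4, 160. ]), array([13.3, 70.9]), np.float64(44.9)]
cup [0.5806 0.182  0.0347] 151 0.04871847503516402
can [0.508 0.044 0.02 ] [0.813 0.27  0.894]
mortar [0.508 0.131 0.02 ] [0.699 0.499 0.894]
jar [0.361 0.131 0.02 ] [0.508 0.425 0.894]
teal [0.508 0.014 0.02 ] [0.599 0.131 0.894]
big [0.385 0.087 0.02 ] [0.508 0.188 0.894]
purple [ 0.508 -0.105  0.02 ] [0.812 0.131 0.894]
scale [ 0.352 -0.233  0.02 ] [0.632 0.131 0.894]
scene table [0.8569 0.0981 0.0035] [0.7915 0.4011 0.0025]
bowl [ 0.5336 -0.1342  0.0975] [0.1541 0.1565 0.158 ] 1129
green [326. 186.] 421 med [0.4786 0.1748 0.1103] zmax 0.1323 toprect mm [array([797.3, 187.5]), array([680.,  25.]), np.float64(2.3)]
green [271. 226.] 150 med [0.5573 0.0903 0.0916] zmax 0.0996 toprect mm [array([837.9, 153. ]), array([609.3,  11.4]), np.float64(12.6)]
green [308. 264.] 223 med [0.6208 0.1599 0.0847] zmax 0.0993 toprect mm [array([872.2, 190.7]), array([530.4,  19.1]), np.float64(7.1)]
green [164. 298.] 431 med [ 0.7195 -0.0477  0.1094] zmax 0.127 toprect mm [array([916.9,  83.2]), array([510.4,  24.4]), np.float64(33.5)]
cup [0.5828 0.1802 0.0354] 300 0.049961415108023655
```

```bash
cat >> h.py <<'E'
def delta(pos,yawz):
    "tool-axis shift (mm) to world TCP pos, then spin deg to bring tool z to yawz deg"
    s=r.get_state();M=R.from_euler('xyz',s['orientation']).as_matrix()
    d=(M.T@(np.array(pos)-s['eef_pos'])*1000).round(1)
    y=np.degrees(np.arctan2(M[1,2],M[0,2]));return d,round(-(((yawz-y)+180)%360-180),2)
E
python3 - <<'E'
from h import *
c=grab('top');P=cloud(c);d=c['depth']>0
for k,(x0,x1,y0,y1) in dict(can=(235,370,105,190),teal=(330,382,228,272),big=(280,345,285,350)).items():
    q=P[y0:y1,x0:x1][d[y0:y1,x0:x1]];
    for z in (.02,.06,.1,.134):
        w=q[q[:,2]>z]
        if len(w):print(k,z,w.min(0).round(3),w.max(0).round(3))
    if k=='can':
        w=q[q[:,2]>.06];dd=np.hypot(w[:,0]-.6145,w[:,1]-.16);print('nearest',w[dd.argsort()[:5]].round(3),dd.min())
w=viewer.camera('wrist');print(np.array(w['mount']).round(3),w['intrinsics'][0])
print(delta([.6145,.16,.26],-34))
E
```

```text
can 0.02 [0.706 0.044 0.02 ] [0.814 0.27  0.147]
can 0.06 [0.708 0.044 0.06 ] [0.811 0.27  0.147]
can 0.1 [0.708 0.044 0.1  ] [0.809 0.27  0.147]
can 0.134 [0.71  0.074 0.134] [0.778 0.258 0.147]
nearest [[0.709 0.136 0.06 ]
 [0.709 0.137 0.073]
 [0.71  0.139 0.063]
 [0.71  0.138 0.064]
 [0.711 0.141 0.067]] 0.09718490372201917
teal 0.02 [0.528 0.015 0.02 ] [0.599 0.097 0.1  ]
teal 0.06 [0.538 0.081 0.061] [0.559 0.097 0.1  ]
teal 0.1 [0.546 0.087 0.1  ] [0.546 0.087 0.1  ]
big 0.02 [0.385 0.087 0.02 ] [0.484 0.188 0.133]
big 0.06 [0.385 0.087 0.06 ] [0.484 0.188 0.133]
big 0.1 [0.457 0.163 0.101] [0.484 0.188 0.133]
[[-0.001  0.96   0.28  -0.072]
 [ 0.001 -0.28   0.96  -0.145]
 [ 1.     0.001 -0.001  0.001]
 [ 0.     0.     0.     1.   ]] [359.90500256   0.         322.31802853]
(array([-624.3,  -28.7, -533.7]), np.float64(-30.86))
```

{"fn": "move_arm", "kwargs": {"increments": [{"translation":[-44.6,-2,-38.1],"spin":0,"fingers":1},{"translation":[-44.6,-2,-38.1],"spin":0,"fingers":1},{"translation":[-44.6,-2,-38.1],"spin":0,"fingers":1},{"translation":[-44.6,-2,-38.1],"spin":0,"fingers":1},{"translation":[-44.6,-2,-38.1],"spin":0,"fingers":1},{"translation":[-44.6,-2,-38.1],"spin":0,"fingers":1},{"translation":[-44.6,-2,-38.1],"spin":0,"fingers":0.2},{"translation":[-44.6,-2,-38.1],"spin":0,"fingers":0.2},{"translation":[-44.6,-2,-38.1],"spin":0,"fingers":0.2},{"translation":[-44.6,-2,-38.1],"spin":0,"fingers":0.2},{"translation":[-44.6,-2,-38.1],"spin":0,"fingers":0.2},{"translation":[-44.6,-2,-38.1],"spin":0,"fingers":0.2},{"translation":[-44.6,-2,-38.1],"spin":0,"fingers":0.2},{"translation":[-44.6,-2,-38.1],"spin":0,"fingers":0.2},{"translation":[0,0,0],"spin":-10.3,"fingers":0.2},{"translation":[0,0,0],"spin":-10.3,"fingers":0.2},{"translation":[0,0,0],"spin":-10.3,"fingers":0.2},{"translation":[0,0,0],"spin":0,"fingers":0.2}]}}

```text
clock: 2.65
eef_pos: [0.6148, 0.1598, 0.2593]
orientation: [-1.571, -0.0, -2.165]
ft_force: [0.5, -0.2, -0.1]
finger_gap: 0.6
```

```bash
python3 - <<'E'
from h import *
from m import green,circ
s=r.get_state();print(s['eef_pos'],s['finger_gap'],s['ft_force'],s['clock'])
c=grab('wrist');save('w1.png',c['image']);P=cloud(c);g=green(c)&(c['depth']>0)
n,l,st,ce=cv2.connectedComponentsWithStats(g.astype(np.uint8))
for i in range(1,n):
    if st[i,4]>80:
        q=P[l==i];zm=np.percentile(q[:,2],98);top=q[q[:,2]>zm-.004]
        print(ce[i].round(),st[i,4],zm.round(4),[np.round(x,1) for x in cv2.minAreaRect((top[:,:2]*1000).astype(np.float32))])
d=np.hypot(P[...,0]-.5815,P[...,1]-.181)
rim=P[(d<.042)&(P[...,2]>.036)&(P[...,2]<.048)&~g&(c['depth']>0)];print(circ(rim),len(rim),np.percentile(rim[:,2],95))
E
```

```text
[0.61476239 0.1597931  0.25931885] 0.5999796621418358 [ 0.49642321 -0.22425596 -0.11157848] 2.65
[323. 214.] 381 0.1001 [array([615.9, 159. ]), array([20.5, 10.6]), np.float64(56.1)]
[179. 292.] 1341 0.1328 [array([472.6, 174.2]), array([14.7, 27.4]), np.float64(46.7)]
[307. 307.] 514 0.0997 [array([549.4,  88.4]), array([20.4, 10.9]), np.float64(22.5)]
[530. 339.] 1203 0.1276 [array([698. ,  36.8]), array([ 15.8, 206.8]), np.float64(10.7)]
[0.582  0.1814 0.0346] 696 0.04709660328754327
```

View pics/w1.png

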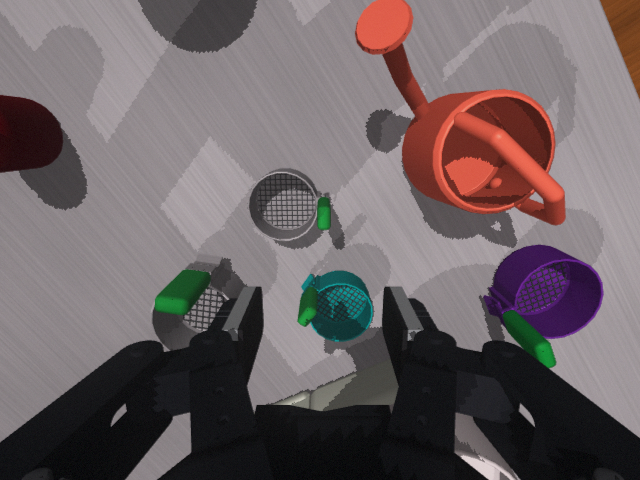

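The wrist view shows the small steel sieve's cup at (285,204) with its grip at (323,213). The jaws line up with the grip's thin side and the can is well clear. I'll descend and grip.

{"fn": "move_arm", "kwargs": {"increments": [{"translation":[0,45,0.8],"spin":0,"fingers":0.2},{"translation":[0,45,0],"spin":0,"fingers":0.2},{"translation":[0,40,0],"spin":0,"fingers":0.2},{"translation":[0,30,0],"spin":0,"fingers":0.2},{"translation":[0,20,0],"spin":0,"fingers":0.2},{"translation":[0,18,0],"spin":0,"fingers":0.2},{"translation":[0,0,0],"spin":0,"fingers":-0.3},{"translation":[0,0,0],"spin":0,"fingers":-0.6},{"translation":[0,0,0],"spin":0,"fingers":-0.8},{"translation":[0,0,0],"spin":0,"fingers":-1},{"translation":[0,0,0],"spin":0,"fingers":-1},{"translation":[0,0,0],"spin":0,"fingers":-1},{"translation":[0,0,0],"spin":0,"fingers":-1}], "squeeze": 60}}

```text
clock: 4.32
eef_pos: [0.6166, 0.1595, 0.063]
orientation: [-1.569, 0.002, -2.164]
ft_force: [0.0, -0.0, 5.1]
finger_gap: 0.131
```

{"fn": "move_arm", "kwargs": {"increments": [{"translation":[0,-8,0],"spin":0,"fingers":-1},{"translation":[0,-20,0],"spin":0,"fingers":-1},{"translation":[0,-35,0],"spin":0,"fingers":-1},{"translation":[0,-40,0],"spin":0,"fingers":-1},{"translation":[0,-40,0],"spin":0,"fingers":-1},{"translation":[0,-35,0],"spin":0,"fingers":-1},{"translation":[0,-22,0],"spin":0,"fingers":-1},{"translation":[0,0,0],"spin":0,"fingers":-1},{"translation":[0,0,0],"spin":0,"fingers":-1}]}}

```text
clock: 5.45
eef_pos: [0.6146, 0.1591, 0.2594]
orientation: [-1.573, -0.002, -2.163]
ft_force: [0.4, 0.3, -2.4]
finger_gap: 0.13
```

```bash
python3 - <<'E'
from h import *
from m import green,circ
s=r.get_state();p=s['eef_pos'];print(p,s['finger_gap'],s['ft_force'],s['clock'])
c=grab('wrist');save('w2.png',c['image']);P=cloud(c)
M=R.from_euler('xyz',s['orientation']).as_matrix()
c2=grab('scene');save('s2.png',np.ascontiguousarray(c2['image'][100:340,150:470]).repeat(2,0).repeat(2,1))
# sieve cup rim in hand: search cloud near expected
for nm,cc in (('wrist',c),('scene',c2),('top',grab('top'))):
    P=cloud(cc);ok=cc['depth']>0
    T=(P-p)@M   # tool coords
    cand=ok&(np.abs(T[...,0])<.045)&(T[...,2]>-.09)&(T[...,2]<.0)&(T[...,1]>.005)&(T[...,1]<.07)&~green(cc)
    q=T[cand];print(nm,len(q))
    if len(q)>50:
        lo=np.percentile(q[:,1],2);rr=q[(q[:,1]<lo+.006)]
        print('rim y',lo.round(4),'circle(x,z,r)',circ(rr[:,[0,2]]),'ymax',np.percentile(q[:,1],98).round(4))
np.savez('w2.npz',P=cloud(c),T=c['T'])
E
```

```text
[0.61458312 0.15912697 0.25938239] 0.12997296708220107 [ 0.43286385  0.30176263 -2.43706338] 5.45
wrist 15046
rim y 0.0165 circle(x,z,r) [ 0.0011 -0.0399  0.0348] ymax 0.0588
scene 1542
rim y 0.0183 circle(x,z,r) [ 0.0016 -0.0403  0.0349] ymax 0.062
top 1125
rim y 0.0182 circle(x,z,r) [ 0.0012 -0.042   0.0347] ymax 0.062
```

View pics/w2.png

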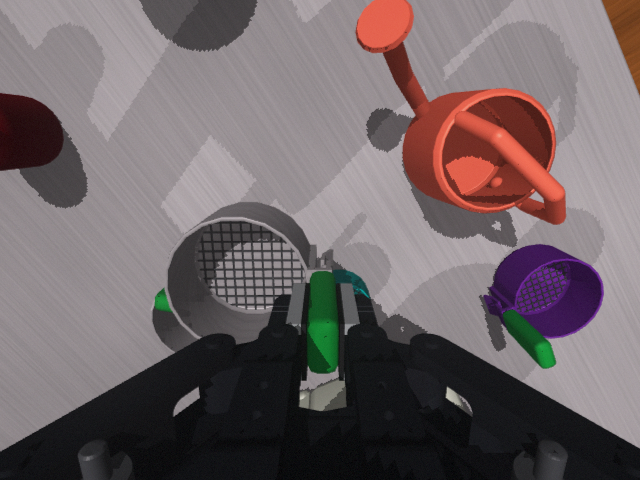

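View pics/s2.png

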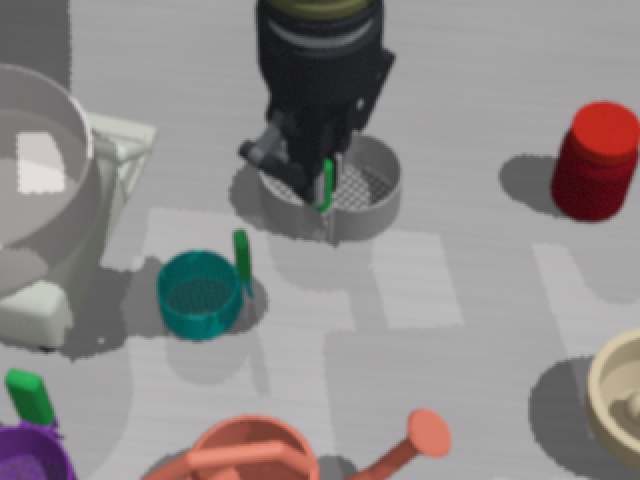

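Wrist view: the small sieve is held squarely (grip at 323,320, cup at 240,270) with its lip tail at (320,255). The scene crop confirms it is upright. Next I carry it over to the bowl rim at bearing -34°.

{"fn": "move_arm", "kwargs": {"increments": [{"translation":[15.3,0,10],"spin":0,"fingers":-1},{"translation":[30,0,20],"spin":0,"fingers":-1},{"translation":[36,0,24.5],"spin":0,"fingers":-1},{"translation":[40,0,27],"spin":0,"fingers":-1},{"translation":[40,0,27],"spin":0,"fingers":-1},{"translation":[40,0,27],"spin":0,"fingers":-1},{"translation":[36,0,24.5],"spin":0,"fingers":-1},{"translation":[30,0,20],"spin":0,"fingers":-1},{"translation":[15,0,10],"spin":0,"fingers":-1},{"translation":[5,0,3],"spin":0,"fingers":-1},{"translation":[0,15,0],"spin":0,"fingers":-1},{"translation":[0,10,0],"spin":0,"fingers":-1},{"translation":[0,0,0],"spin":0,"fingers":-1},{"translation":[0,0,0],"spin":0,"fingers":-1}]}}

```text
clock: 7.35
eef_pos: [0.6151, -0.1862, 0.2363]
orientation: [-1.571, 0.0, -2.163]
ft_force: [0.1, -0.4, -0.8]
finger_gap: 0.134
```

```bash
cat > rel.py <<'E'
from h import *
from m import green,circ
from scipy.optimize import least_squares
import sys
s=r.get_state();p=s['eef_pos'];M=R.from_euler('xyz',s['orientation']).as_matrix()
print(p.round(4),s['orientation'].round(3),s['ft_force'].round(1),s['clock'])
for nm in ('wrist','scene','top'):
    c=grab(nm);save(f'{nm}_{sys.argv[1]}.png',c['image']);P=cloud(c);ok=c['depth']>0;T=(P-p)@M
    # sieve cup
    cand=ok&(np.abs(T[...,0])<.045)&(T[...,2]>-.085)&(T[...,2]<-.002)&(T[...,1]>.012)&(T[...,1]<.028)&~green(c)
    q=T[cand]
    # bowl rim, r free, excluding sieve
    b=ok&(np.hypot(P[...,0]-.533,P[...,1]+.1335)<.115)&(P[...,2]>.1505)&(P[...,2]<.162)&((T[...,1]<.005)|(T[...,1]>.07)|(np.hypot(T[...,0],T[...,2]+.041)>.045)&(T[...,2]<-.003)|(np.abs(T[...,0])>.03))
    Q=P[b];f=least_squares(lambda a:np.hypot(Q[:,0]-a[0],Q[:,1]-a[1])-.0975,[.533,-.1335],loss='soft_l1',f_scale=.0015).x
    ct=(np.r_[f,.155]-p)@M*1000
    print(nm,'bowl',f.round(4),len(Q),'z',np.percentile(Q[:,2],[50,95]).round(4),'in tool',ct.round(1))
    if len(q)>50:
        g=least_squares(lambda a:np.hypot(q[:,0]-a[0],q[:,2]-a[1])-.0352,[0,-.041],loss='soft_l1',f_scale=.001).x*1000
        print('  cup in tool x,z',g.round(1),'n',len(q),'rim y',(np.percentile(q[:,1],5)*1000).round(1))
E
python3 rel.py h1
```

```text
[ 0.6151 -0.1862  0.2363] [-1.571  0.    -2.163] [ 0.1 -0.4 -0.8] 7.35
wrist bowl [ 0.5334 -0.1359] 6573 z [0.1562 0.1578] in tool [  3.8  81.3 -95.9]
  cup in tool x,z [  1.3 -39.5] n 3012 rim y 16.2
scene bowl [ 0.5336 -0.1344] 936 z [0.1542 0.1571] in tool [  2.5  81.3 -96.5]
  cup in tool x,z [  0.9 -39.8] n 471 rim y 17.1
top bowl [ 0.5319 -0.133 ] 914 z [0.1548 0.157 ] in tool [  2.3  81.3 -98.7]
  cup in tool x,z [  0.2 -41.7] n 364 rim y 16.5
```

View pics/wrist_h1.png

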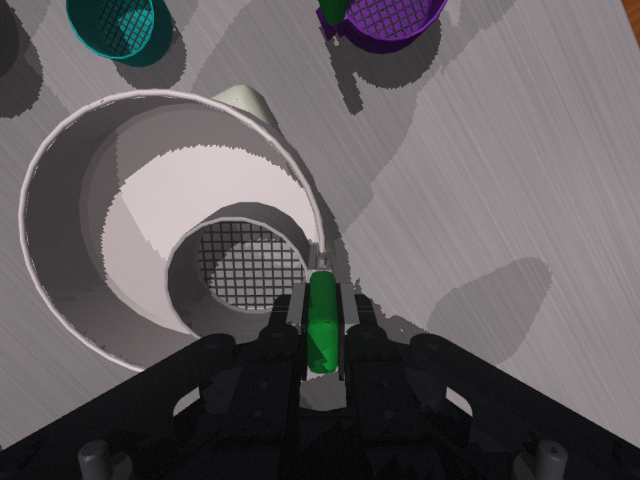

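Cup-to-bowl radial offset agrees across the three cameras (56.4, 56.7 and 57.0 mm), which puts the bend at about r=98.2. I'll add 2 mm tangential and 0.5 mm radial, then lower it so the tail straddles the rim.

{"fn": "move_arm", "kwargs": {"increments": [{"translation":[2,0,0.5],"spin":0,"fingers":-1},{"translation":[0,10,0],"spin":0,"fingers":-1},{"translation":[0,8,0],"spin":0,"fingers":-1},{"translation":[0,5,0],"spin":0,"fingers":-1},{"translation":[0,4,0],"spin":0,"fingers":-1},{"translation":[0,4,0],"spin":0,"fingers":-1},{"translation":[0,4,0],"spin":0,"fingers":-1},{"translation":[0,3,0],"spin":0,"fingers":-1},{"translation":[0,3,0],"spin":0,"fingers":-1},{"translation":[0,3,0],"spin":0,"fingers":-1},{"translation":[0,0,0],"spin":0,"fingers":-1},{"translation":[0,0,0],"spin":0,"fingers":-1}]}}

```text
clock: 9.0
eef_pos: [0.6147, -0.1888, 0.1929]
orientation: [-1.57, 0.001, -2.163]
ft_force: [-0.3, 0.6, 2.6]
finger_gap: 0.131
```

```bash
python3 rel.py h2; python3 - <<'E'
import cv2
a=cv2.imread('pics/wrist_h2.png')[180:330,230:390]
b=cv2.imread('pics/scene_h2.png')[130:280,60:220]
cv2.imwrite('pics/c2.png',cv2.resize(cv2.hconcat([a,b]),None,fx=2.5,fy=2.5,interpolation=2))
E
```

```text
[ 0.6147 -0.1888  0.1929] [-1.570e+00  1.000e-03 -2.163e+00] [-0.3  0.6  2.6] 9.0
wrist bowl [ 0.5327 -0.1349] 6017 z [0.1548 0.1578] in tool [  1.1  37.8 -98.2]
  cup in tool x,z [  1.3 -39.5] n 3034 rim y 16.2
scene bowl [ 0.5324 -0.1331] 825 z [0.1531 0.1592] in tool [ -0.2  37.8 -99.4]
  cup in tool x,z [  0.9 -40.1] n 405 rim y 17.7
top bowl [ 0.5316 -0.1329] 905 z [0.1533 0.1565] in tool [ 1.000e-01  3.780e+01 -1.002e+02]
  cup in tool x,z [  0.1 -42.2] n 287 rim y 16.8
```

View pics/c2.png

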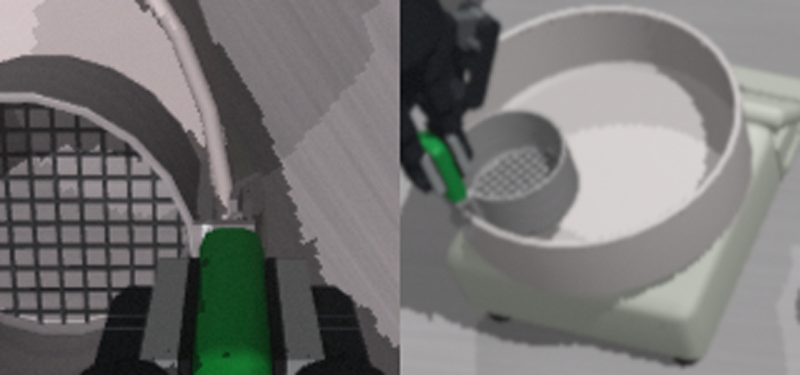

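The wrist crop shows the rim wall (about 225,190) passing between the back plate (200,235) and the lip tail (245,200), with the cup inside. The scene crop agrees. I'll press down slowly.

{"fn": "move_arm", "kwargs": {"increments": [{"translation":[0,1,0],"spin":0,"fingers":-1},{"translation":[0,1,0],"spin":0,"fingers":-1},{"translation":[0,1,0],"spin":0,"fingers":-1},{"translation":[0,1,0],"spin":0,"fingers":-1},{"translation":[0,1,0],"spin":0,"fingers":-1},{"translation":[0,1,0],"spin":0,"fingers":-1},{"translation":[0,1,0],"spin":0,"fingers":-1},{"translation":[0,1,0],"spin":0,"fingers":-1},{"translation":[0,0,0],"spin":0,"fingers":-1}]}}

```text
clock: 10.28
eef_pos: [0.6146, -0.1889, 0.1851]
orientation: [-1.57, 0.0, -2.164]
ft_force: [-0.4, 1.4, 7.9]
finger_gap: 0.131
```

```bash
python3 rel.py h3
```

```text
[ 0.6146 -0.1889  0.1851] [-1.57   0.    -2.164] [-0.4  1.4  7.9] 10.275
wrist bowl [ 0.5323 -0.1346] 5427 z [0.1534 0.1572] in tool [  0.9  30.  -98.6]
  cup in tool x,z [  1.3 -39.5] n 3019 rim y 16.2
scene bowl [ 0.5318 -0.1325] 600 z [0.1524 0.1599] in tool [  -0.5   30.  -100.2]
  cup in tool x,z [  0.8 -40.2] n 407 rim y 17.4
top bowl [ 0.5315 -0.1328] 719 z [0.1521 0.1564] in tool [-1.000e-01  3.000e+01 -1.003e+02]
  cup in tool x,z [  0.  -42.1] n 281 rim y 17.1
```

{"fn": "move_arm", "kwargs": {"increments": [{"translation":[0,0.8,0],"spin":0,"fingers":-1},{"translation":[0,0.8,0],"spin":0,"fingers":-1},{"translation":[0,0.8,0],"spin":0,"fingers":-1},{"translation":[0,0.6,0],"spin":0,"fingers":-1},{"translation":[0,0,0],"spin":0,"fingers":-1}]}}

```text
clock: 11.05
eef_pos: [0.6147, -0.1889, 0.1829]
orientation: [-1.57, 0.0, -2.164]
ft_force: [-1.6, 0.5, 9.8]
finger_gap: 0.132
```

{"fn": "move_arm", "kwargs": {"increments": [{"translation":[0,0.8,0],"spin":0,"fingers":-1},{"translation":[0,0.7,0],"spin":0,"fingers":-1},{"translation":[0,0.5,0],"spin":0,"fingers":-1},{"translation":[0,0,0],"spin":0,"fingers":-1}]}}

```text
clock: 11.55
eef_pos: [0.6148, -0.1889, 0.1815]
orientation: [-1.569, 0.0, -2.164]
ft_force: [-2.2, 1.8, 10.7]
finger_gap: 0.132
```

{"fn": "move_arm", "kwargs": {"increments": [{"translation":[0,0.8,0],"spin":0,"fingers":-1},{"translation":[0,0.7,0],"spin":0,"fingers":-1},{"translation":[0,0.5,0],"spin":0,"fingers":-1},{"translation":[0,0,0],"spin":0,"fingers":-1}]}}

```text
clock: 12.05
eef_pos: [0.6148, -0.1888, 0.1789]
orientation: [-1.57, 0.001, -2.163]
ft_force: [-0.3, 1.1, 9.0]
finger_gap: 0.135
```

```bash
cat > sink.py <<'E'
from h import *
# rim height on the far side from the sieve: highest wall points in thin annulus; also bowl inner floor
s=r.get_state();print(s['eef_pos'].round(4),s['ft_force'].round(1))
for nm in ('wrist','top','scene'):
    c=grab(nm);P=cloud(c);ok=c['depth']>0
    dx,dy=P[...,0]-.5325,P[...,1]+.1335;rr=np.hypot(dx,dy);an=np.degrees(np.arctan2(dy,dx))
    a=ok&(rr>.094)&(rr<.102)&(np.abs((an+34+180)%360-180)>60)&(P[...,2]>.12)&(P[...,2]<.17)
    f=ok&(rr<.085)&(P[...,2]>.07)&(P[...,2]<.108)
    print(nm,'rim p95',np.percentile(P[a][:,2],95).round(4),'floor',np.median(P[f][:,2]).round(4),f.sum())
E
python3 sink.py
```

```text
[ 0.6148 -0.1888  0.1789] [-0.3  1.1  9. ]
wrist rim p95 0.1532 floor 0.0939 33913
top rim p95 0.1525 floor 0.0922 5870
scene rim p95 0.1515 floor 0.0921 3301
```

{"fn": "move_arm", "kwargs": {"increments": [{"translation":[0,0.8,0],"spin":0,"fingers":-1},{"translation":[0,0.8,0],"spin":0,"fingers":-1},{"translation":[0,0.8,0],"spin":0,"fingers":-1},{"translation":[0,0.6,0],"spin":0,"fingers":-1},{"translation":[0,0,0],"spin":0,"fingers":-1}]}}

```text
clock: 12.82
eef_pos: [0.6148, -0.1887, 0.176]
orientation: [-1.57, 0.001, -2.163]
ft_force: [0.1, 2.6, 8.7]
finger_gap: 0.132
```

```bash
python3 sink.py
```

```text
[ 0.6148 -0.1887  0.176 ] [0.1 2.6 8.7]
wrist rim p95 0.1531 floor 0.0939 34792
top rim p95 0.1524 floor 0.0921 5855
scene rim p95 0.1518 floor 0.092 3286
```

Sliding on with steady force and the bowl no longer sinking. About 3 mm to go.

{"fn": "move_arm", "kwargs": {"increments": [{"translation":[0,0.8,0],"spin":0,"fingers":-1},{"translation":[0,0.7,0],"spin":0,"fingers":-1},{"translation":[0,0.5,0],"spin":0,"fingers":-1},{"translation":[0,0,0],"spin":0,"fingers":-1}]}}

```text
clock: 13.48
eef_pos: [0.6148, -0.1887, 0.174]
orientation: [-1.57, 0.001, -2.163]
ft_force: [-0.4, 0.9, 10.5]
finger_gap: 0.134
```

```bash
python3 sink.py
```

```text
[ 0.6148 -0.1887  0.174 ] [-0.4  0.9 10.5]
wrist rim p95 0.1531 floor 0.0938 35403
top rim p95 0.1523 floor 0.0921 5840
scene rim p95 0.1516 floor 0.0919 3287
```

{"fn": "move_arm", "kwargs": {"increments": [{"translation":[0,0.7,0],"spin":0,"fingers":-1},{"translation":[0,0.5,0],"spin":0,"fingers":-1},{"translation":[0,0,0],"spin":0,"fingers":-1}]}}

```text
clock: 14.0
eef_pos: [0.6148, -0.1887, 0.1728]
orientation: [-1.57, 0.001, -2.164]
ft_force: [-2.4, 2.3, 9.5]
finger_gap: 0.134
```

```bash
python3 sink.py
```

```text
[ 0.6148 -0.1887  0.1728] [-2.4  2.3  9.5]
wrist rim p95 0.1531 floor 0.0938 35814
top rim p95 0.1522 floor 0.0921 5853
scene rim p95 0.1515 floor 0.0919 3288
```

{"fn": "move_arm", "kwargs": {"increments": [{"translation":[0,0.6,0],"spin":0,"fingers":-1},{"translation":[0,0.4,0],"spin":0,"fingers":-1},{"translation":[0,0,0],"spin":0,"fingers":-1}]}}

```text
clock: 14.52
eef_pos: [0.6148, -0.1887, 0.1717]
orientation: [-1.57, 0.001, -2.164]
ft_force: [-0.5, 3.4, 8.9]
finger_gap: 0.13
```

```bash
python3 sink.py
```

```text
[ 0.6148 -0.1887  0.1717] [-0.5  3.4  8.9]
wrist rim p95 0.1531 floor 0.0938 36133
top rim p95 0.1522 floor 0.0921 5824
scene rim p95 0.1515 floor 0.0919 3297
```

{"fn": "move_arm", "kwargs": {"increments": [{"translation":[0,0.6,0],"spin":0,"fingers":-1},{"translation":[0,0.4,0],"spin":0,"fingers":-1},{"translation":[0,0,0],"spin":0,"fingers":-1}]}}

```text
clock: 15.05
eef_pos: [0.6148, -0.1887, 0.1711]
orientation: [-1.57, 0.001, -2.164]
ft_force: [-1.1, 1.8, 10.9]
finger_gap: 0.127
```

```bash
python3 sink.py; python3 rel.py h4 | grep cup;python3 - <<'E'
import cv2
a=cv2.imread('pics/wrist_h4.png')[180:330,230:390]
b=cv2.imread('pics/scene_h4.png')[180:280,60:168]
cv2.imwrite('pics/c4.png',cv2.hconcat([cv2.resize(a,(400,375),interpolation=2),cv2.resize(b,(400,375),interpolation=2)]))
E
```

```text
[ 0.6148 -0.1887  0.1711] [-1.1  1.8 10.9]
wrist rim p95 0.1526 floor 0.0933 36185
top rim p95 0.1518 floor 0.0916 5832
scene rim p95 0.1512 floor 0.0914 3282
  cup in tool x,z [  0.9 -39.3] n 3671 rim y 16.2
  cup in tool x,z [  0.3 -39.7] n 469 rim y 17.2
  cup in tool x,z [ -0.5 -41.3] n 330 rim y 17.0
```

View pics/c4.png

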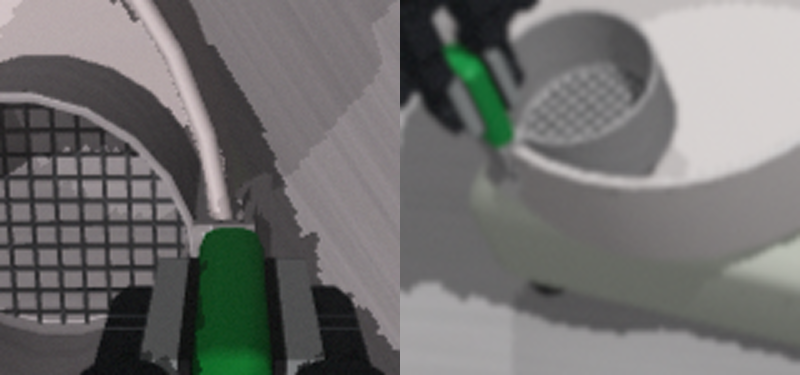

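The bowl now sinks along with the tool (0.5 mm for 0.6 mm), so the bend has met the rim. Nothing has slipped in the jaws, and the wrist crop shows the rim running right under the bend at (220,215). One more small press will confirm it.

{"fn": "move_arm", "kwargs": {"increments": [{"translation":[0,0.5,0],"spin":0,"fingers":-1},{"translation":[0,0.5,0],"spin":0,"fingers":-1},{"translation":[0,0,0],"spin":0,"fingers":-1}]}}

```text
clock: 15.72
eef_pos: [0.6148, -0.1887, 0.1705]
orientation: [-1.57, 0.001, -2.163]
ft_force: [-2.0, 1.7, 11.4]
finger_gap: 0.132
```

```bash
python3 sink.py
```

```text
[ 0.6148 -0.1887  0.1705] [-2.   1.7 11.4]
wrist rim p95 0.1521 floor 0.0928 36169
top rim p95 0.1512 floor 0.091 5825
scene rim p95 0.1506 floor 0.0909 3306
```

The rim and floor drop with the tool (0.5 mm for 0.6 mm), so it is home. I'll ease the load off, then open.

{"fn": "move_arm", "kwargs": {"increments": [{"translation":[0,-1,0],"spin":0,"fingers":-1},{"translation":[0,-1,0],"spin":0,"fingers":-1},{"translation":[0,-1,0],"spin":0,"fingers":-1},{"translation":[0,-1,0],"spin":0,"fingers":-1},{"translation":[0,0,0],"spin":0,"fingers":-1},{"translation":[0,0,0],"spin":0,"fingers":-1}], "squeeze": 20}}

```text
clock: 16.62
eef_pos: [0.6147, -0.1887, 0.1729]
orientation: [-1.57, 0.001, -2.163]
ft_force: [0.5, 0.7, 6.5]
finger_gap: 0.132
```

```bash
python3 sink.py
```

```text
[ 0.6147 -0.1887  0.1729] [0.5 0.7 6.5]
wrist rim p95 0.1543 floor 0.0951 36150
top rim p95 0.1536 floor 0.0933 5845
scene rim p95 0.1526 floor 0.0932 3300
```

{"fn": "move_arm", "kwargs": {"increments": [{"translation":[0,-0.8,0],"spin":0,"fingers":-1},{"translation":[0,-0.7,0],"spin":0,"fingers":-1},{"translation":[0,0,0],"spin":0,"fingers":-1},{"translation":[0,0,0],"spin":0,"fingers":-0.7},{"translation":[0,0,0],"spin":0,"fingers":-0.6},{"translation":[0,0,0],"spin":0,"fingers":-0.4},{"translation":[0,0,0],"spin":0,"fingers":-0.2},{"translation":[0,0,0],"spin":0,"fingers":-0.2}]}}

```text
clock: 17.77
eef_pos: [0.6142, -0.1888, 0.1734]
orientation: [-1.571, -0.0, -2.164]
ft_force: [0.3, -0.7, 0.5]
finger_gap: 0.399
```

{"fn": "move_arm", "kwargs": {"increments": [{"translation":[0,-8,0],"spin":0,"fingers":-0.2},{"translation":[0,-15,0],"spin":0,"fingers":-0.2},{"translation":[0,-25,0],"spin":0,"fingers":-0.2},{"translation":[0,-30,0],"spin":0,"fingers":-0.2},{"translation":[0,-30,0],"spin":0,"fingers":-0.2},{"translation":[0,-20,0],"spin":0,"fingers":-0.2},{"translation":[0,0,0],"spin":0,"fingers":-0.2},{"translation":[0,0,0],"spin":0,"fingers":-0.2}]}}

```text
clock: 18.77
eef_pos: [0.6139, -0.1886, 0.3003]
orientation: [-1.573, -0.0, -2.164]
ft_force: [1.0, -0.3, -0.2]
finger_gap: 0.4
```

```bash
python3 sink.py; python3 - <<'E'
from h import *
from m import green
c=grab('wrist');save('w5.png',c['image']);P=cloud(c);ok=c['depth']>0
q=P[green(c)&ok&(np.hypot(P[...,0]-.6148,P[...,1]+.1887)<.04)]
zm=np.percentile(q[:,2],98);t=q[q[:,2]>zm-.004]
print('grip top z',zm.round(4),[np.round(x,1) for x in cv2.minAreaRect((t[:,:2]*1000).astype(np.float32))])
# cup rim plane and centre
d=np.hypot(P[...,0]-.5805,P[...,1]+.1655)
w=P[ok&(d<.040)&(d>.031)&(P[...,2]>.146)&(P[...,2]<.166)&~green(c)]
A=np.c_[w[:,:2]-w[:,:2].mean(0),np.ones(len(w))];k=np.linalg.lstsq(A,w[:,2],rcond=None)[0]
print('cup rim centre',w.mean(0).round(4),'z',k[2].round(4),'tilt',k[:2].round(3),len(w))
E
```

```text
[ 0.6139 -0.1886  0.3003] [ 1.  -0.3 -0.2]
wrist rim p95 0.1569 floor 0.0976 17627
top rim p95 0.1559 floor 0.0959 5872
scene rim p95 0.155 floor 0.0958 3321
grip top z 0.2123 [array([ 614.8, -189.4]), array([20.6, 10.3]), np.float64(56.4)]
cup rim centre [ 0.5761 -0.1682  0.1551] z 0.1551 tilt [0.028 0.013] 1290
```

View pics/w5.png

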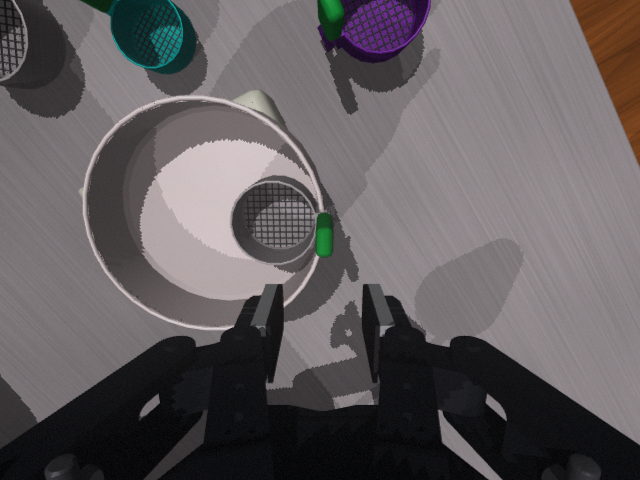

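Released and clear. The grip top is at 0.2123 m (about 0.2125 expected when home, allowing for this camera's -2 mm bias). The grip is at r ≈ 99.5 mm, tilt is about 0.03 rad, and the bowl is back up. Handing in.

```bash
python3 -c "
from station import r
print(r.close_job())"
```

```text
the job is handed in; nothing more can be done
None
```

I picked up the small steel sieve by its green grip and hooked it on the bowl rim at a bearing of about -34°. I pressed it straight down until the bowl sank together with the tool, which showed the bend had reached the rim. Then I eased off, let go and raised the arm clear. The job is handed in at about 19 s of the 51 s allowed; it reported no verdict.

| Last check | Reading | Required |
|---|---|---|
| Bend height | grip top within about 1 mm of where it should be when home, after allowing for a 2 mm low bias in the wrist camera | within 2 mm of the rim |
| Bend distance from bowl centre | about 99.5 mm | 93–103 mm |
| Cup axis from bowl centre | about 56–58 mm | under 66 mm |
| Tilt | about 0.03 rad | under 0.12 rad |
| Bowl after release | back to roughly its unloaded height | sunk less than 2 mm |

- **Load:** the wrist force read at most about 11.4 N at the readings between steps, with the bowl sunk about 4.5 mm at the deepest. That is within the 20 N and 8 mm limits.
- **Camera disagreement:** the cameras differed by about 2 mm on absolute positions, so I placed the sieve by its offset from the bowl. They agreed on that to within about 1.3 mm.
- **Not re-measured:** I kept the arm's path clear of the can, mortar and jar, but I did not measure their positions again at the end.

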